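Reverse the ratchet and slacken the mincer's hold-down bolt

ROBOT

A 7-joint arm with a two-finger parallel gripper is mounted at the origin on the work surface. World frame = base frame: x ahead of the robot, y to its left, z up, the work surface at z = 0. Lengths are in m, angles in rad, forces in N, time in s.
With the tool pointing down it reaches from about 0.425 to 0.925 m from the base axis. Payload 6.8 kg.
Tool frame: the origin (TCP) lies at the very end of the fingers, on their centre line; the grasp point (between the pads) lies 19 mm behind it; z points along the fingers, y is the line along which they close (so a half turn about z gives the same grasp; the last joint's range is limited). The gripper opens to 85 mm and grips with 20 to 120 N. Pads are 22 mm wide; open, the fingers measure 114 mm over their backs; the gripper's body (76 mm by 85 mm) begins 54 mm behind the grasp point. The pads swing forward as they close: fully open they stand 13 mm farther back than shut.
Start: joints at [-1.332, 0.477, 0.022, 1.555, -0.011, 1.109, -0.083], TCP at [0.229, 0.635, 0.231] pointing down, gripper open.
Joint ranges: [-2.96, 2.96], [-0.34, 2.1], [-1.41, 1.46], [0.24, 2.44], [-1.37, 4.51], [0.17, 1.92], [-2.96, 2.96]. Speed limits (rad/s): [2.39, 2.39, 3.14, 3.14, 3.14, 3.14, 3.14].

INTERFACE

Orientations are given as a unit quaternion [w, x, y, z].
In Python, from station import bot gives the robot as it stands.
- The arm moves only by the tool jog_arm, never from a script. Its argument "motion" is a list of rows, each a list of 7 numbers: the turn, a rotation vector about the tool's x, y, z in rad, then the shift along the tool's x, y, z in mm, then the finger opening in mm, from 0 to 85.4. A call has 1 to 10 rows; each row is the pose to reach, as a shift and turn from the pose commanded when the call began, along the tool's axes at that moment; what a row does not reach only later rows make up. A row lasts 1/8 s, in which the tool goes at most 62.5 mm and 10.7 degrees, less where a joint would pass 70% of its speed; a pose out of reach is approached as far as the arm can. A call with a gripper value outside its range is refused whole. The fingers move at their own pace and stop on an object; "grip_force" is the grip in N (left out, the last holds). Time passes only in rows, so rows that repeat a pose let the fingers close. It gives the time, the measured TCP pose, the force, the opening and the grip force at its end, in the units of the state.
- bot.get_obs(): the state, without advancing time (a new reading comes with each control period).
- bot.read_camera(name): name is "side" or "top"; returns a dict with "pixels" (384x512x3 uint8, red, green, blue), "camera_matrix" (3x3 intrinsics, pixels), "T" (4x4, takes a point from camera to world coordinates). Camera axes: x right, y down, z forward; pixel columns grow to the right and rows downward; lengths in m; the calibration is good to about 2 mm. A picture is of the moment at which its call begins. There is no depth.
- bot.hand_in(): hands the job in; it is judged then, once.
Trained networks look in a picture, given as the dict that the camera call returned (one of the last four; its "shot" number tells which), for a name from the list of things; names that differ only in an ending like _2 or _b are one class to them, and where a whole thing is asked for, a point or a joint stands for the part that bears it (a point fixed in the world has none). Each returns a list of dicts, best first, with "score" (0 to 1); they miss things now and then, are a little off and sometimes report something else, mostly with a low value. They report only what shows in the picture. A call takes as long as a camera call.
- bot.spot_in(thing, picture): "xy" ([column, row] in pixels, amid what is visible of it).
- bot.tip_of(thing, picture): "xy" ([column, row] in pixels: a listed point, or the origin of a listed thing).
The state is a dict: "t": time; "q": joint angles; "joint_vel": joint speeds; "joint_torque": joint torques, N m; "eef_pos": TCP position; "tool_rot": TCP orientation; "contact_force": force on the tool from outside, world axes, zero at the start; "torque": the same for the moment, N m; "gripper_width": opening from 0.0 (shut) to 1.0 (fully open); "grasp_force": force on a finger pad.
Only numpy, scipy, OpenCV 4.12 (cv2) and the standard library are available. Lean on these libraries where they do the work, as an engineer would, in place of code of your own. Each camera call takes 0.05 s, during which the arm holds its last target. There are 200 camera calls.

TASK

The mincer drive has to come off the bench for cleaning, and its last hold-down bolt, at the front, still has the ratchet on it, set to tighten. Push the ratchet's red direction selector gently right over to its loosening stop, then swing the handle back and forth to slacken the bolt by at least half a turn, without ever tightening it or forcing the selector. Leave the ratchet on the bolt, still set to loosen, let go of it, and do not disturb anything else on the bench.

Things in the scene. Friction and masses are not known exactly. Their poses are not given: they have to be found in the camera images.
- machine: stainless mincer drive unit on the bench. Origin: on the bench, on the axis of its front hold-down bolt; x points from the bolt into the machine, z up. The bolt stands in a 10 mm thick lug between two upright cheek plates, 76 mm high, at y = +-60 mm, from x = 5 mm back to the motor housing (front face at x = 120 mm, 200 mm wide, 196 mm high)
- bolt_axis (a point): point on the axis of the bolt at the top of the socket, 51 mm above the bench; the ratchet turns about the vertical line through it. The socket covers the bolt's hex head and has a yellow paint stripe
- bolt (a joint): turn of the bolt (with socket), rad, 0 at the start; grows anticlockwise seen from above, which LOOSENS it (ordinary right-hand thread); negative = tightened further. About 2 N m of friction resists it all the way (12 N at the grip)
- ratchet (a joint): angle of the ratchet handle about the bolt, rad; 0 = handle points along the machine's -x; grows anticlockwise from above; free from -1.48 to 1.48, so the bolt needs two strokes or more. The ratchet is locked onto the bolt and stays there. 18 teeth: up to 0.35 rad of a driving stroke is lost before a tooth takes hold; clicking back takes under 0.3 N m
- grip (a point): point on the centre line of the ratchet's level handle, 175 mm from the bolt axis, 63 mm above the bench; x points along the handle to the bolt, y to the left seen that way, z up. Black rubber grip with red bands, 27 mm thick, from 120 to 235 mm from the bolt axis; from 54 to 120 mm a 16 mm steel shank. The steel head is 53 mm across, its top 75 mm above the bench
- pivot (a point): the red selector's pivot: on the handle's centre line, 35 mm from the bolt axis towards the handle, 80 mm above the bench. The selector swings about it 0.45 rad either way between two hard stops. Left stop (seen from the handle end): handle drives the bolt anticlockwise and clicks back clockwise; right stop: the reverse; part-way over it may hold or drive both ways
- fin (a point): centre of the selector's upright red thumb fin, 42 mm from the pivot on the side away from the handle, 14 mm long, 9 mm thick, 76 to 97 mm above the bench. At the stops it is 18 mm off the handle's centre line; now it is at or near the right one (tighten). No snap: friction, 3.5 to 5 N at the fin, holds it anywhere, so push it left by feel to the stop; over 15 N forces it
- plate_stack: pile of eleven white plates with a green-grey rim, 190 mm across, 110 mm high; origin under its centre
- plate: one such plate, 190 mm across, 20 mm high; origin under its centre
- jar_a: dark red jam jar with black lid and white label, 68 mm across, 97 mm high; origin under its centre
- jar_b: a second jam jar like jar_a
- ring_nut: aluminium ring nut of the mincer head, 90 mm across, 34 mm high, lying flat; origin under its centre
- mincer_disc: steel perforated mincer disc, 70 mm across, 7 mm thick, lying flat; origin under its centre
- bolt_dish: round steel dish, 104 mm across, 26 mm high, holding the two rear bolts already taken out; origin under its centre
- spare_socket: loose steel socket standing on end, 25 mm across, 40 mm high; origin under its centre

How it is judged:
By the outcome, as a careful person would: the job done as asked, in the order asked, and still so for the second after the job is handed in, with the robot touching nothing.
It also fails if it takes over 72 s, if anything falls off the work surface, if the arm or the gripper's body presses on something with over 40 N, if the wrist force passes 120 N, or if a joint passes its speed limit or range.

## Working session

There is one attempt and no reset: what is moved stays moved. The work goes in short steps, Python scripts to look and compute and a tool call to move; the robot and the scene stay as the last step left them, time stands still between calls to the robot, and variables do not carry over. Pictures are saved under pics/ and viewed, at most 10 in all, crops included, and the job is handed in when it is done.

Besides the shell and the picture viewer there is one more tool, called after ">>>" as name(argument=value, ...), one argument or row to a line, values as JSON. jog_arm: Moves the arm, as the interface text tells. Its arguments: {"type":"object","properties":{"motion":{"type":"array"},"grip_force":{"type":"number"}},"required":["motion"]}

```bash
ls; mkdir -p pics; cat > h.py <<'E'
from station import bot
import numpy as np, cv2, json
from scipy.spatial.transform import Rotation as R
def ray(p,xy):
    K=p["camera_matrix"];T=np.array(p["T"])
    d=T[:3,:3]@np.linalg.inv(K)@np.array([xy[0],xy[1],1.]);return T[:3,3],d
def atz(p,xy,z):
    o,d=ray(p,xy);return o+d*(z-o[2])/d[2]
def tri(pa,a,pb,b):
    A=np.zeros((3,3));v=np.zeros(3);L=[]
    for p,x in((pa,a),(pb,b)):
        o,d=ray(p,x);d=d/np.linalg.norm(d);P=np.eye(3)-np.outer(d,d);A+=P;v+=P@o;L.append((o,P))
    x=np.linalg.solve(A,v);return x,[np.linalg.norm(P@(x-o)) for o,P in L]
def proj(p,X):
    T=np.linalg.inv(np.array(p["T"]));c=T[:3,:3]@np.array(X)+T[:3,3];u=p["camera_matrix"]@c;return u[:2]/u[2]
def save(p,n,box=None,s=1):
    im=p["pixels"][:,:,::-1]
    if box: im=im[box[1]:box[3],box[0]:box[2]]
    cv2.imwrite("pics/"+n,cv2.resize(im,None,fx=s,fy=s,interpolation=cv2.INTER_CUBIC))
E
python3 - <<'E'
from h import *
s=bot.read_camera("side");t=bot.read_camera("top")
save(s,"s0.png",None,1.5);save(t,"t0.png",None,1.5)
Z=dict(machine=0,bolt_axis=.051,grip=.063,pivot=.08,fin=.0865,plate_stack=0,plate=0,jar_a=0,ring_nut=0,mincer_disc=0,bolt_dish=0,spare_socket=0)
for n,z in Z.items():
    for nm,p in(("s",s),("t",t)):
        for r in bot.tip_of(n,p)[:2]: print(n,nm,round(r["score"],2),np.round(r["xy"],1),np.round(atz(p,r["xy"],z),4))
o=bot.get_obs();print(o)
E
```

```text
pics
machine s 0.92 [242.3 214.6] [0.6027 0.0205 0.    ]
machine s 0.64 [286.5 307.9] [0.4408 0.4068 0.    ]
machine t 0.64 [244.9 152.9] [0.7568 0.0196 0.    ]
machine t 0.61 [243.9 189.6] [0.6007 0.0218 0.    ]
bolt_axis s 0.52 [245.  204.8] [0.592  0.0288 0.051 ]
grip s 0.89 [256.9 233.7] [0.5405 0.1803 0.063 ]
grip t 0.85 [203.5 205.2] [0.5261 0.1821 0.063 ]
grip t 0.35 [244.6 155.5] [0.7312 0.0206 0.063 ]
pivot s 0.53 [247.3 201.5] [0.5824 0.0463 0.08  ]
pivot s 0.39 [270.9 128.9] [ 0.5296 -0.4296  0.08  ]
pivot t 0.49 [237.3 191.6] [0.5802 0.0477 0.08  ]
fin s 0.5 [249.5 195.2] [0.5773 0.0206 0.0865]
fin t 0.41 [246.2 190.9] [0.5824 0.0124 0.0865]
plate_stack s 0.6 [271.2 133.4] [ 0.5317 -0.5287  0.    ]
plate_stack t 0.75 [246.5 191.7] [0.5921 0.0109 0.    ]
plate_stack t 0.74 [374.6 209.8] [ 0.5229 -0.5203  0.    ]
plate s 0.98 [206.5 289.4] [0.6726 0.3591 0.    ]
plate s 0.33 [246.8 203.1] [ 0.5931 -0.0431  0.    ]
jar_a s 0.76 [273.5 346.6] [0.4708 0.533  0.    ]
jar_a s 0.75 [283.7 311.6] [0.4481 0.4201 0.    ]
jar_a t 0.67 [149.2 225.8] [0.446  0.4077 0.    ]
jar_a t 0.56
[... 720 characters left out ...]
: array([-1.33209803,  0.47700493,  0.0223802 ,  1.55538582, -0.01147556,
        1.10929452, -0.08312275]), 'joint_vel': array([ 0.0003758 , -0.00111228,  0.0001128 ,  0.00139691, -0.00039413,
       -0.00024366, -0.0008446 ]), 'joint_torque': array([-9.22746913e-04, -5.96334243e+01,  1.60636481e+00, -2.81539786e+01,
        1.25058510e-02,  1.94060136e-03, -1.36705947e-05]), 'eef_pos': array([0.2294214 , 0.63484278, 0.23131022]), 'tool_rot': array([1.29021497e-06, 1.72539020e-01, 9.85002683e-01, 1.78483167e-05]), 'contact_force': array([ 0.77344041, -0.86334323, -0.2119885 ]), 'torque': array([ 0.0105098 , -0.01372156,  0.06666933]), 'grasp_force': 0.0, 'gripper_width': 0.9991535529246155}
```

View images.

View pics/s0.png

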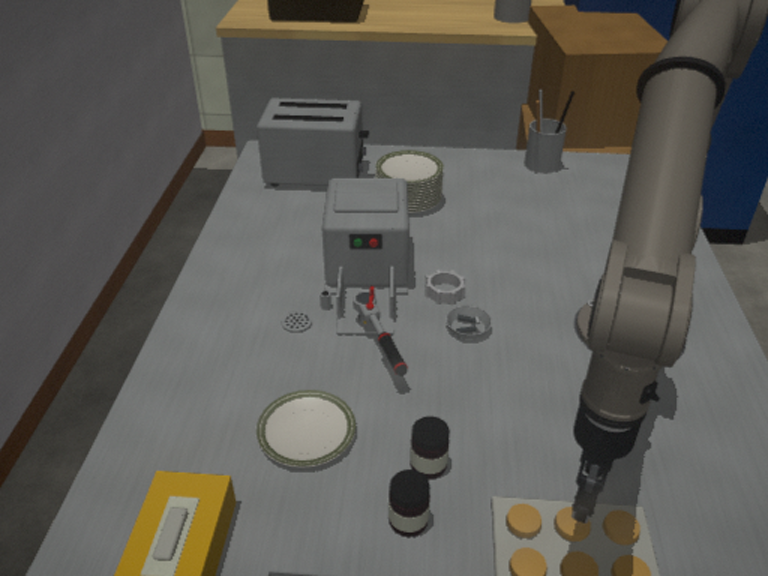

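View pics/t0.png

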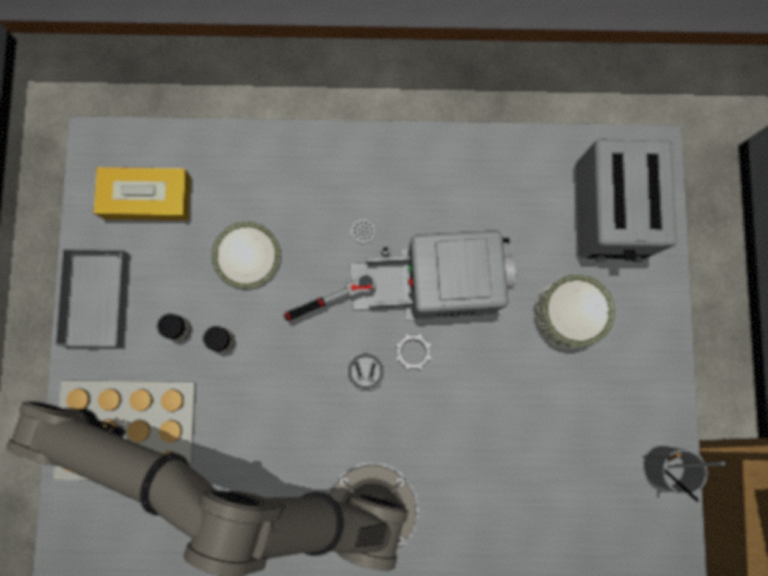

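```bash
python3 - <<'E'
from h import *
from scipy.optimize import least_squares
s=bot.read_camera("side");t=bot.read_camera("top")
obs=[]
for n in("machine","bolt_axis","grip","pivot","fin"):
    for nm,p in(("s",s),("t",t)):
        for r in bot.tip_of(n,p)[:1]:
            print(n,nm,round(r["score"],2),np.round(r["xy"],1)); obs.append((n,p,r["xy"]))
def pts(v):
    x,y,f,g=v; d=np.array([np.cos(f),np.sin(f)]);b=np.array([x,y])
    P={"machine":[x,y,0],"bolt_axis":[x,y,.051],"grip":[*(b+.175*d),.063],"pivot":[*(b+.035*d),.08]}
    a=f+np.pi+g; P["fin"]=[*(b+.035*d+.042*np.array([np.cos(a),np.sin(a)])),.0865]
    return P
def res(v):
    P=pts(v);return np.concatenate([proj(p,P[n])-xy for n,p,xy in obs])
f=least_squares(res,[.6,.022,1.96,-.45],loss="soft_l1")
print(np.round(f.x,4),np.round(f.fun.reshape(-1,2),1).tolist())
P=pts(f.x);print({k:np.round(v,4).tolist() for k,v in P.items()})
a=s["pixels"][170:270,210:290,::-1];b=t["pixels"][150:250,180:280,::-1]
def mk(c,p,ox,oy):
    c=cv2.resize(c,None,fx=4,fy=4,interpolation=cv2.INTER_CUBIC)
    for k,v in P.items():
        u=(proj(p,v)-[ox,oy]+.5)*4;cv2.circle(c,tuple(int(q) for q in u),2,(255,255,0),-1)
    return c
cv2.imwrite("pics/c1.png",np.hstack([mk(a,s,210,170),mk(b,t,180,150)]))
for p,bx in((s,(215,180,285,260)),(t,(185,170,260,230))):
    c=p["pixels"][bx[1]:bx[3],bx[0]:bx[2]].astype(int);m=((c[...,0]-np.maximum(c[...,1],c[...,2]))>60).astype(np.uint8)
    n,_,st,ce=cv2.connectedComponentsWithStats(m);print([(st[i,4],np.round(ce[i]+bx[:2],1).tolist()) for i in range(1,n)])
E
```

```text
machine s 0.88 [243.8 213.1]
machine t 0.58 [243.  185.9]
bolt_axis s 0.6 [243.3 202.3]
bolt_axis t 0.22 [245.1 194.3]
grip s 0.96 [259.4 233.2]
grip t 0.63 [205.1 207.5]
pivot s 0.51 [246.2 204.3]
pivot t 0.56 [236.4 190.5]
fin s 0.6 [248.4 197.2]
fin t 0.53 [247.6 190.7]
[ 0.5989  0.0185  1.9876 -0.4711] [[-0.3, 1.2], [1.7, 4.1], [-0.1, 0.5], [-0.4, -6.1], [1.6, 0.3], [-0.7, -2.8], [0.3, -2.0], [0.2, -0.0], [-0.1, -4.3], [-0.4, 0.2]]
{'machine': [0.5989, 0.0185, 0.0], 'bolt_axis': [0.5989, 0.0185, 0.051], 'grip': [0.5281, 0.1785, 0.063], 'pivot': [0.5847, 0.0505, 0.08], 'fin': [0.5825, 0.0085, 0.0865]}
[(np.int32(6), [247.5, 192.0]), (np.int32(29), [246.5, 201.0]), (np.int32(5), [255.0, 222.8]), (np.int32(5), [266.0, 242.4])]
[(np.int32(35), [240.0, 191.0]), (np.int32(8), [213.2, 200.6]), (np.int32(4), [191.5, 210.0])]
```

View pics/c1.png

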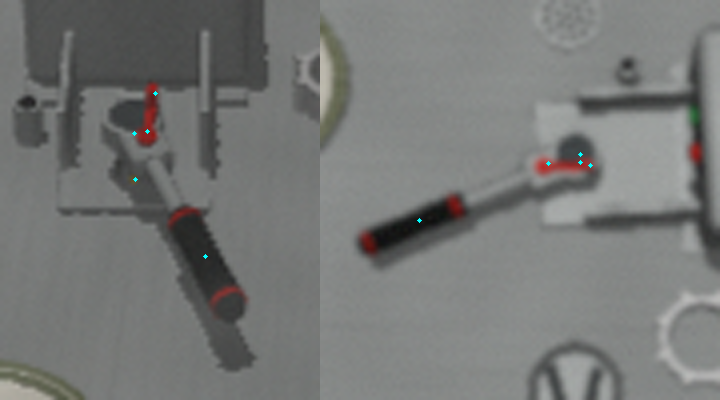

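```bash
cat >> h.py <<'E'
def go(pos,yaz):
    "row (turn z, shift xyz mm) from present pose to tool-down pose with y azimuth yaz deg"
    o=bot.get_obs();w,x,y,z=o["tool_rot"];M=R.from_quat([x,y,z,w])
    a=np.radians(yaz);Y=np.array([np.cos(a),np.sin(a),0]);Z=np.array([0,0,-1.]);T=np.c_[np.cross(Y,Z),Y,Z]
    rv=(M.inv()*R.from_matrix(T)).as_rotvec();d=M.inv().apply(np.array(pos)-o["eef_pos"])*1000
    print(np.round(rv,3).tolist(),np.round(d,1).tolist(),"F",np.round(o["contact_force"],1),"t",o["t"],"q",np.round(o["q"],2))
E
python3 - <<'E'
from h import *
go([.5505,-.0057,.2],23.9)
E
```

```text
[-0.0, 0.0, 0.807] [-519.7, -493.2, 31.3] F [ 0.3 -0.4 -0.2] t 1.9 q [-1.33  0.48  0.02  1.56 -0.01  1.11 -0.08]
```

>>> jog_arm(
  motion=[
    [0,0,0.1,-52,-49,3,0],
    [0,0,0.2,-100,-95,6,0],
    [0,0,0.3,-143,-135,9,0],
    [0,0,0.4,-186,-175,12,0],
    [0,0,0.5,-229,-215,15,0],
    [0,0,0.6,-272,-255,18,0],
    [0,0,0.7,-315,-297,21,0],
    [0,0,0.807,-358,-338,24,0],
    [0,0,0.807,-401,-380,27,0],
    [0,0,0.807,-440,-418,31,0],
  ],
  grip_force=30,
)

```text
t: 3.15
eef_pos: [0.5021, 0.0902, 0.2007]
tool_rot: [0.0, 0.546, 0.838, 0.001]
contact_force: [0.9, 0.7, 0.1]
gripper_width: 0.0
grasp_force: 0.0
```

```bash
python3 - <<'E'
from h import *
go([.5505,-.0057,.12],23.9)
E
```

```text
[0.001, -0.0, -0.001] [-107.3, 5.4, 80.7] F [0.9 0.7 0.1] t 3.15 q [-0.66  0.25  0.42  2.   -0.13  0.92  0.25]
```

>>> jog_arm(
  motion=[
    [0,0,0,-50,3,15,0],
    [0,0,0,-90,5,40,0],
    [0,0,0,-107,5,65,0],
    [0,0,0,-107,5,81,0],
    [0,0,0,-107,5,81,0],
    [0,0,0,-107,5,81,0],
  ],
)

```text
t: 3.9
eef_pos: [0.5493, -0.0023, 0.12]
tool_rot: [0.0, 0.545, 0.839, 0.001]
contact_force: [1.1, -0.1, -0.0]
gripper_width: 0.001
grasp_force: 0.0
```

```bash
python3 - <<'E'
from h import *
go([.5505,-.0057,.086],23.9)
s=bot.read_camera("side");t=bot.read_camera("top")
e=bot.get_obs()["eef_pos"];print(e,proj(s,e),proj(t,e))
F=[.5825,.0085,.0865]
def mk(p,ox,oy,n):
    c=cv2.resize(p["pixels"][oy:oy+75,ox:ox+75,::-1],None,fx=5.3,fy=5.3,interpolation=cv2.INTER_CUBIC)
    for v in(e,F): cv2.circle(c,tuple(int(q) for q in (proj(p,v)-[ox,oy]+.5)*5.3),2,(255,255,0),-1)
    return c
cv2.imwrite("pics/c2.png",np.hstack([mk(s,215,160,0),mk(t,205,150,0)]))
E
```

```text
[0.001, -0.0, 0.002] [-3.6, -0.4, 34.0] F [ 1.1 -0.1 -0. ] t 3.9 q [-0.44  0.43  0.42  1.98 -0.25  0.78  0.54]
[ 0.54956678 -0.00259234  0.12027801] [258.39482363 183.29119548] [249.98595334 198.035024  ]
```

View pics/c2.png

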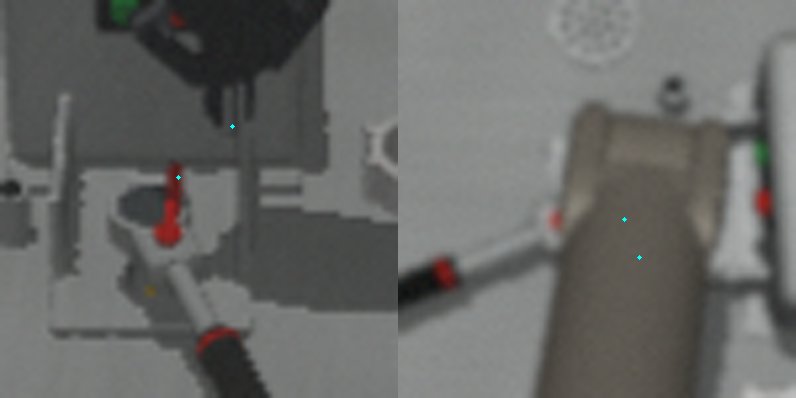

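>>> jog_arm(
  motion=[
    [0,0,0,-3,0,15,0],
    [0,0,0,-3,0,30,0],
    [0,0,0,-3,0,34,0],
    [0,0,0,-3,0,34,0],
  ],
)

```text
t: 4.5
eef_pos: [0.5499, -0.0065, 0.0846]
tool_rot: [-0.0, 0.546, 0.838, -0.0]
contact_force: [-0.7, 0.2, -0.4]
gripper_width: 0.001
grasp_force: 0.0
```

>>> jog_arm(
  motion=[
    [0,0,0,0,3,0,0],
    [0,0,0,0,6,0,0],
    [0,0,0,0,9,0,0],
    [0,0,0,0,12,0,0],
    [0,0,0,0,12,0,0],
  ],
)

```text
t: 5.12
eef_pos: [0.5615, -0.0013, 0.0853]
tool_rot: [0.0, 0.545, 0.838, 0.0]
contact_force: [0.4, 0.5, 0.4]
gripper_width: 0.004
grasp_force: 0.0
```

>>> jog_arm(
  motion=[
    [0,0,0,0,2,0,0],
    [0,0,0,0,4,0,0],
    [0,0,0,0,6,0,0],
  ],
)

```text
t: 5.5
eef_pos: [0.5664, 0.0008, 0.0852]
tool_rot: [-0.0, 0.545, 0.838, -0.0]
contact_force: [-3.3, -1.5, 0.5]
gripper_width: -0.004
grasp_force: 1.5
```

>>> jog_arm(
  motion=[
    [0,0,0,0,2,0,0],
    [0,0,0,0,4,0,0],
    [0,0,0,0,6,0,0],
    [0,0,0,0,8,0,0],
    [0,0,0,0,10,0,0],
    [0,0,0,0,12,0,0],
  ],
)

```text
t: 6.25
eef_pos: [0.5777, 0.0058, 0.0852]
tool_rot: [-0.0, 0.545, 0.838, -0.0]
contact_force: [-2.3, -3.0, -0.0]
gripper_width: 0.002
grasp_force: 1.9
```

>>> jog_arm(
  motion=[
    [0,0,0,0,2,0,0],
    [0,0,0,0,4,0,0],
    [0,0,0,0,6,0,0],
    [0,0,0,0,8,0,0],
    [0,0,0,0,10,0,0],
  ],
)

```text
t: 6.88
eef_pos: [0.5869, 0.0097, 0.0853]
tool_rot: [0.0, 0.545, 0.838, -0.0]
contact_force: [-2.7, -4.2, 0.3]
gripper_width: 0.001
grasp_force: 2.0
```

>>> jog_arm(
  motion=[
    [0,0,0,0,2,0,0],
    [0,0,0,0,4,0,0],
    [0,0,0,0,5,0,0],
    [0,0,0,0,6,0,0],
  ],
)

```text
t: 7.38
eef_pos: [0.5922, 0.0123, 0.0852]
tool_rot: [-0.0, 0.545, 0.838, -0.0]
contact_force: [-3.2, -2.8, 0.7]
gripper_width: -0.002
grasp_force: 2.2
```

>>> jog_arm(
  motion=[
    [0,0,0,0,1,0,0],
    [0,0,0,0,2,0,0],
  ],
)

```text
t: 7.62
eef_pos: [0.5941, 0.0133, 0.0853]
tool_rot: [-0.0, 0.545, 0.838, 0.0]
contact_force: [-3.8, -3.9, -0.2]
gripper_width: -0.002
grasp_force: 2.1
```

s = 0.548. Feel for the stop in 1 mm steps.

>>> jog_arm(
  motion=[
    [0,0,0,0,0.6,0,0],
    [0,0,0,0,1.2,0,0],
  ],
)

```text
t: 7.88
eef_pos: [0.5951, 0.0138, 0.0852]
tool_rot: [-0.0, 0.545, 0.838, 0.0]
contact_force: [-3.6, -2.7, 0.1]
gripper_width: -0.002
grasp_force: 2.1
```

>>> jog_arm(
  motion=[
    [0,0,0,0,0.6,0,0],
    [0,0,0,0,1.2,0,0],
  ],
)

```text
t: 8.12
eef_pos: [0.5961, 0.0144, 0.0852]
tool_rot: [-0.0, 0.545, 0.838, -0.0]
contact_force: [-3.7, -1.5, 0.7]
gripper_width: -0.001
grasp_force: 2.0
```

>>> jog_arm(
  motion=[
    [0,0,0,0,0.6,0,0],
    [0,0,0,0,1.2,0,0],
  ],
)

```text
t: 8.38
eef_pos: [0.5972, 0.0149, 0.0852]
tool_rot: [-0.0, 0.545, 0.838, -0.0]
contact_force: [-4.2, -0.6, -0.3]
gripper_width: 0.003
grasp_force: 2.0
```

>>> jog_arm(
  motion=[
    [0,0,0,0,0.6,0,0],
    [0,0,0,0,1.2,0,0],
  ],
)

```text
t: 8.62
eef_pos: [0.5984, 0.0152, 0.0852]
tool_rot: [-0.0, 0.545, 0.838, -0.0]
contact_force: [-3.9, -2.0, -0.6]
gripper_width: 0.002
grasp_force: 1.9
```

>>> jog_arm(
  motion=[
    [0,0,0,0,0.5,0,0],
    [0,0,0,0,1,0,0],
  ],
)

```text
t: 8.88
eef_pos: [0.5994, 0.0154, 0.0852]
tool_rot: [-0.0, 0.545, 0.838, -0.0]
contact_force: [-4.2, -1.6, -0.3]
gripper_width: -0.002
grasp_force: 1.9
```

>>> jog_arm(
  motion=[
    [0,0,0,0,0.5,0,0],
    [0,0,0,0,1,0,0],
  ],
)

```text
t: 9.12
eef_pos: [0.6004, 0.0158, 0.0852]
tool_rot: [-0.0, 0.545, 0.838, -0.0]
contact_force: [-4.0, -1.3, 0.7]
gripper_width: 0.003
grasp_force: 1.9
```

>>> jog_arm(
  motion=[
    [0,0,0,0,0.5,0,0],
    [0,0,0,0,1,0,0],
  ],
)

```text
t: 9.38
eef_pos: [0.6011, 0.016, 0.0852]
tool_rot: [-0.0, 0.545, 0.838, -0.0]
contact_force: [-5.3, -1.8, -0.8]
gripper_width: 0.001
grasp_force: 2.4
```

```bash
python3 - <<'E'
from h import *
s=bot.read_camera("side")
F=[.6167,.0233,.0865];e=bot.get_obs()["eef_pos"]
c=cv2.resize(s["pixels"][160:260,205:305,::-1],None,fx=6,fy=6,interpolation=cv2.INTER_CUBIC)
for v in(e,F): cv2.circle(c,tuple(int(q) for q in (proj(s,v)-[205,160]+.5)*6),2,(255,255,0),-1)
cv2.imwrite("pics/c3.png",c)
E
```

```text
(no output)
```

View pics/c3.png

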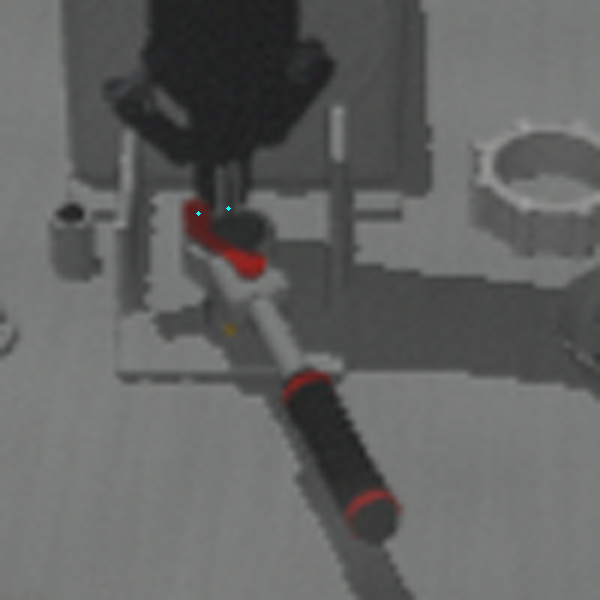

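>>> jog_arm(
  motion=[
    [0,0,0,0,0.4,0,0],
    [0,0,0,0,0.7,0,0],
  ],
)

```text
t: 9.68
eef_pos: [0.6012, 0.0161, 0.0851]
tool_rot: [-0.001, 0.546, 0.838, -0.001]
contact_force: [-7.3, -1.8, 0.5]
gripper_width: -0.004
grasp_force: 2.9
```

>>> jog_arm(
  motion=[
    [0,0,0,0,0.3,0,0],
    [0,0,0,0,0.6,0,0],
  ],
)

```text
t: 9.93
eef_pos: [0.6013, 0.0162, 0.085]
tool_rot: [-0.001, 0.546, 0.838, -0.001]
contact_force: [-8.0, -2.2, 1.9]
gripper_width: -0.003
grasp_force: 3.4
```

>>> jog_arm(
  motion=[
    [0,0,0,0,-6,0,0],
    [0,0,0,0,-10,-15,20],
    [0,0,0,0,-10,-50,40],
    [0,0,0,0,-10,-60,50],
    [0,0,0,0,-10,-60,50],
  ],
)

```text
t: 10.55
eef_pos: [0.5945, 0.013, 0.1467]
tool_rot: [0.001, 0.545, 0.838, 0.001]
contact_force: [-0.3, -0.6, 0.3]
gripper_width: 0.586
grasp_force: 0.0
```

```bash
python3 - <<'E'
from h import *
go([.5281,.1785,.13],23.9)
t=bot.read_camera("top");s=bot.read_camera("side")
for p,bx in((s,(215,180,285,260)),(t,(185,170,260,230))):
    c=p["pixels"][bx[1]:bx[3],bx[0]:bx[2]].astype(int);m=((c[...,0]-np.maximum(c[...,1],c[...,2]))>60).astype(np.uint8)
    n,_,st,ce=cv2.connectedComponentsWithStats(m);print([(st[i,4],np.round(ce[i]+bx[:2],1).tolist(),np.round(atz(p,ce[i]+bx[:2],.07),4).tolist()) for i in range(1,n)])
E
```

```text
[0.003, 0.001, 0.0] [178.2, 6.3, 16.6] F [-0.3 -0.6  0.3] t 10.55 q [-0.45  0.46  0.43  1.86 -0.24  0.87  0.51]
[(np.int32(4), [237.5, 194.5], [0.6201, -0.0009, 0.07]), (np.int32(30), [243.8, 202.1], [0.5949, 0.0381, 0.07]), (np.int32(5), [255.0, 222.8], [0.5497, 0.1382, 0.07]), (np.int32(5), [266.0, 242.4], [0.5099, 0.2237, 0.07])]
[(np.int32(9), [213.3, 200.9], [0.5431, 0.1428, 0.07]), (np.int32(6), [191.5, 210.0], [0.5056, 0.2285, 0.07])]
```

>>> jog_arm(
  motion=[
    [0,0,0,50,2,0,50],
    [0,0,0,100,4,5,50],
    [0,0,0,150,6,10,50],
    [0,0,0,178,5,20,50],
    [0,0,0,178,5,40,50],
    [0,0,0,178,5,60,50],
    [0,0,0,178,5,80,50],
    [0,0,0,178,5,98,50],
    [0,0,0,178,5,100,50],
    [0,0,0,178,5,100,50],
  ],
)

```text
t: 11.9
eef_pos: [0.526, 0.1774, 0.0453]
tool_rot: [0.0, 0.546, 0.838, -0.0]
contact_force: [0.0, -0.5, 0.4]
gripper_width: 0.59
grasp_force: 0.0
```

>>> jog_arm(
  motion=[
    [0,0,0,0,0,0,40],
    [0,0,0,0,0,0,33],
    [0,0,0,0,0,0,33],
  ],
  grip_force=20,
)

```text
t: 12.28
eef_pos: [0.526, 0.1776, 0.0457]
tool_rot: [0.0, 0.545, 0.838, 0.0]
contact_force: [0.9, -0.4, 0.2]
gripper_width: 0.391
grasp_force: 0.0
```

```bash
python3 - <<'E'
from h import *
go([.5281,.1785,.046],23.9);o=bot.get_obs();print(o["eef_pos"],o["gripper_width"]*85.4,o["grasp_force"])
b=np.array([.5989,.0185]);d=o["eef_pos"][:2]-b;print(np.linalg.norm(d),np.degrees(np.arctan2(d[1],d[0])))
E
```

```text
[0.001, -0.0, -0.0] [-0.0, 2.3, -0.3] F [ 0.9 -0.4  0.2] t 12.275 q [-0.7   0.55  0.34  2.   -0.3   0.63  0.25]
[0.52601205 0.17760554 0.04567781] 33.37370748074646 0.0
0.17500635646725282 114.61302309673407
```

>>> jog_arm(
  motion=[
    [0,0,-0.12,-1.3,-20.9,0,33],
    [0,0,-0.24,-5.0,-41.6,0,33],
    [0,0,-0.36,-11.2,-61.6,0,33],
    [0,0,-0.48,-19.8,-80.8,0,33],
    [0,0,-0.6,-30.6,-98.8,0,33],
    [0,0,-0.6,-30.6,-98.8,0,33],
  ],
)

```text
t: 13.02
eef_pos: [0.4504, 0.1108, 0.0466]
tool_rot: [0.002, 0.273, 0.962, 0.002]
contact_force: [4.2, 4.8, -0.3]
gripper_width: 0.385
grasp_force: 2.7
```

```bash
cat >> h.py <<'E'
def st():
    o=bot.get_obs();b=np.array([.5989,.0185]);d=o["eef_pos"][:2]-b;w,x,y,z=o["tool_rot"];Y=R.from_quat([x,y,z,w]).as_matrix()[:,1]
    az=np.degrees(np.arctan2(d[1],d[0]));print("r",np.linalg.norm(d),"az",az,"yaz",np.degrees(np.arctan2(Y[1],Y[0])),"z",o["eef_pos"][2],"F",np.round(o["contact_force"],1),"gf",o["grasp_force"],"t",o["t"],"q",np.round(o["q"],2))
E
python3 -c "
from h import *
st()"
```

```text
r 0.17488784981589983 az 148.1433495275549 yaz 58.32332016132066 z 0.046647635546634196 F [ 4.2  4.8 -0.3] gf 2.7189910411834717 t 13.025 q [-0.52  0.42  0.17  2.21 -0.15  0.52  0.78]
```

>>> jog_arm(
  motion=[
    [0,0,-0.12,-1.3,-20.9,0,33],
    [0,0,0.05,-0.2,8.7,0,33],
    [0,0,0.22,-4.2,38.2,0,33],
    [0,0,0.39,-13.2,66.5,0,33],
    [0,0,0.56,-26.7,93.0,0,33],
    [0,0,0.73,-44.6,116.7,0,33],
    [0,0,0.9,-66.2,137.1,0,33],
    [0,0,1.07,-91.0,153.5,0,33],
    [0,0,1.24,-118.2,165.5,0,33],
    [0,0,1.24,-118.2,165.5,0,33],
  ],
)

```text
t: 14.28
eef_pos: [0.6388, 0.1875, 0.0459]
tool_rot: [0.002, 0.782, 0.623, 0.002]
contact_force: [3.6, 0.2, 1.6]
gripper_width: 0.388
grasp_force: 2.3
```

```bash
python3 -c "
from h import *
st()
s=bot.read_camera('side')
c=cv2.resize(s['pixels'][160:260,195:295,::-1],None,fx=6,fy=6,interpolation=cv2.INTER_CUBIC);cv2.imwrite('pics/c4.png',c)"
```

```text
r 0.17367746527012706 az 76.70848797897837 yaz -12.894100555019357 z 0.045873601070004 F [3.6 0.2 1.6] gf 2.253042384982109 t 14.275 q [-0.73  0.73  0.51  1.74 -0.47  0.79 -0.22]
```

View pics/c4.png

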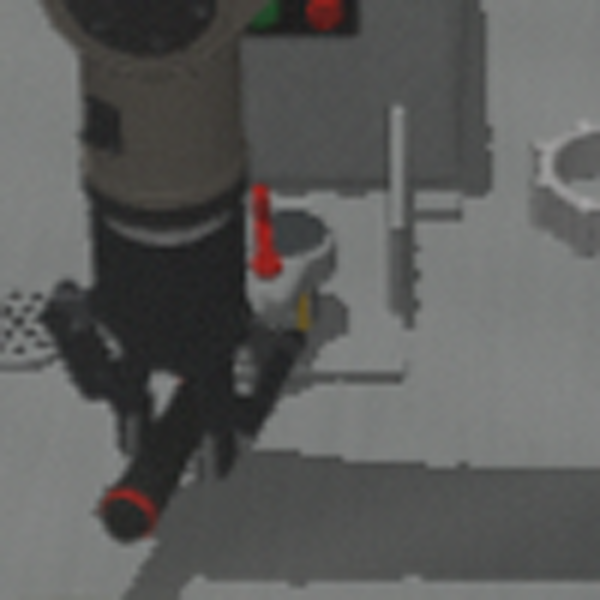

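>>> jog_arm(
  motion=[
    [0,0,0.17,-2.5,29.6,0,33],
    [0,0,0.34,-10.0,58.4,0,33],
    [0,0,0.51,-22.3,85.4,0,33],
    [0,0,0.68,-38.9,110.0,0,33],
    [0,0,0.82,-55.6,128.0,0,33],
    [0,0,0.82,-55.6,128.0,0,33],
  ],
)

```text
t: 15.08
eef_pos: [0.7477, 0.1026, 0.0451]
tool_rot: [0.001, 0.966, 0.26, -0.001]
contact_force: [-1.0, -1.4, 1.1]
gripper_width: 0.387
grasp_force: 0.6
```

```bash
python3 -c "
from h import *
st()"
```

```text
r 0.17094353385760194 az 29.47264370990975 yaz -59.842980690284584 z 0.04513764115161752 F [-1.  -1.4  1.1] gf 0.6494606472551823 t 15.075 q [-0.63  0.91  0.7   1.5  -0.66  0.98 -0.79]
```

>>> jog_arm(
  motion=[
    [0,0,-0.15,-2.0,-26.2,0,33],
    [0,0,-0.3,-7.8,-51.7,0,33],
    [0,0,-0.45,-17.4,-76.1,0,33],
    [0,0,-0.6,-30.6,-98.8,0,33],
    [0,0,-0.75,-47.0,-119.3,0,33],
    [0,0,-0.9,-66.2,-137.1,0,33],
    [0,0,-1.05,-87.9,-151.8,0,33],
    [0,0,-1.2,-111.6,-163.1,0,33],
    [0,0,-1.35,-136.7,-170.8,0,33],
    [0,0,-1.35,-136.7,-170.8,0,33],
  ],
)

```text
t: 16.32
eef_pos: [0.5438, 0.1859, 0.0466]
tool_rot: [0.0, 0.589, 0.808, 0.002]
contact_force: [3.9, 0.5, -0.2]
gripper_width: 0.388
grasp_force: 2.0
```

```bash
python3 -c "
from h import *
st()"
```

```text
r 0.17617678211214852 az 108.21242622227247 yaz 17.814985356293782 z 0.04659494340916344 F [ 3.9  0.5 -0.2] gf 1.9646425545215607 t 16.325 q [-0.72  0.58  0.38  1.96 -0.34  0.66  0.18]
```

>>> jog_arm(
  motion=[
    [0,0,-0.15,-2.0,-26.2,0,33],
    [0,0,-0.3,-7.8,-51.7,0,33],
    [0,0,-0.45,-17.4,-76.1,0,33],
    [0,0,-0.6,-30.6,-98.8,0,33],
    [0,0,-0.75,-47.0,-119.3,0,33],
    [0,0,-0.8,-53.1,-125.5,0,33],
    [0,0,-0.8,-53.1,-125.5,0,33],
    [0,0,-0.63,-33.6,-103.1,0,33],
    [0,0,-0.46,-18.2,-77.7,0,33],
    [0,0,-0.29,-7.3,-50.0,0,33],
  ],
)

```text
t: 17.58
eef_pos: [0.4973, 0.1642, 0.0452]
tool_rot: [-0.001, 0.469, 0.883, -0.0]
contact_force: [-0.0, -0.7, -0.9]
gripper_width: 0.386
grasp_force: 0.3
```

```bash
python3 -c "
from h import *
st()"
```

```text
r 0.1775975451232679 az 124.88756747494611 yaz 34.01330609306311 z 0.045211625556481866 F [-0.  -0.7 -0.9] gf 0.2704155631363392 t 17.575 q [-0.68  0.51  0.3   2.07 -0.27  0.6   0.4 ]
```

>>> jog_arm(
  motion=[
    [0,0,0.17,-2.5,29.6,0,33],
    [0,0,0.34,-10.0,58.4,0,33],
    [0,0,0.51,-22.3,85.4,0,33],
    [0,0,0.68,-38.9,110.0,0,33],
    [0,0,0.85,-59.5,131.5,0,33],
    [0,0,1.02,-83.4,149.1,0,33],
    [0,0,1.19,-110.0,162.5,0,33],
    [0,0,1.36,-138.4,171.1,0,33],
    [0,0,1.53,-167.9,174.9,0,33],
    [0,0,1.65,-188.8,174.5,0,33],
  ],
)

```text
t: 18.82
eef_pos: [0.7485, 0.105, 0.0446]
tool_rot: [-0.001, 0.967, 0.254, -0.001]
contact_force: [-0.6, 0.4, -0.1]
gripper_width: 0.386
grasp_force: 0.0
```

```bash
python3 -c "
from h import *
st()"
```

```text
r 0.17283092455909393 az 30.043934359248464 yaz -60.51747775368448 z 0.044628366835928565 F [-0.6  0.4 -0.1] gf 0.0 t 18.825 q [-0.64  0.92  0.71  1.49 -0.67  0.99 -0.8 ]
```

>>> jog_arm(
  motion=[
    [0,0,-0.15,-2.0,-26.2,0,33],
    [0,0,-0.3,-7.8,-51.7,0,33],
    [0,0,-0.45,-17.4,-76.1,0,33],
    [0,0,-0.6,-30.6,-98.8,0,33],
    [0,0,-0.75,-47.0,-119.3,0,33],
    [0,0,-0.9,-66.2,-137.1,0,33],
    [0,0,-1.05,-87.9,-151.8,0,33],
    [0,0,-1.2,-111.6,-163.1,0,33],
    [0,0,-1.35,-136.7,-170.8,0,33],
    [0,0,-1.35,-136.7,-170.8,0,33],
  ],
)

```text
t: 20.08
eef_pos: [0.5457, 0.1861, 0.0462]
tool_rot: [0.0, 0.595, 0.804, 0.001]
contact_force: [3.5, -0.5, -1.2]
gripper_width: 0.39
grasp_force: 2.0
```

>>> jog_arm(
  motion=[
    [0,0,-0.15,-2.0,-26.2,0,33],
    [0,0,-0.3,-7.8,-51.7,0,33],
    [0,0,-0.45,-17.4,-76.1,0,33],
    [0,0,-0.6,-30.6,-98.8,0,33],
    [0,0,-0.75,-47.0,-119.3,0,33],
    [0,0,-0.75,-47.0,-119.3,0,33],
  ],
)

```text
t: 20.82
eef_pos: [0.4468, 0.1065, 0.0464]
tool_rot: [0.001, 0.26, 0.966, 0.002]
contact_force: [4.6, 4.1, 2.3]
gripper_width: 0.386
grasp_force: 2.3
```

>>> jog_arm(
  motion=[
    [0,0,0,0,1,0,38],
    [0,0,0,0,2,0,45],
    [0,0,0,0,2,0,50],
    [0,0,0,0,2,-20,50],
    [0,0,0,0,2,-50,50],
    [0,0,0,0,2,-90,50],
    [0,0,0,20,2,-130,50],
    [0,0,0,50,2,-150,50],
    [0,0,0,100,2,-150,50],
    [0,0,0,100,2,-150,50],
  ],
)

```text
t: 22.08
eef_pos: [0.3566, 0.1578, 0.1951]
tool_rot: [-0.001, 0.257, 0.966, -0.0]
contact_force: [-0.4, -0.5, -0.0]
gripper_width: 0.588
grasp_force: 0.0
```

```bash
python3 -c "
from h import *
st()
s=bot.read_camera('side')
c=cv2.resize(s['pixels'][160:260,195:295,::-1],None,fx=6,fy=6,interpolation=cv2.INTER_CUBIC);cv2.imwrite('pics/c5.png',c)"
```

```text
r 0.27946258646767175 az 150.09673488008528 yaz 60.225018742916866 z 0.1950590749544617 F [-0.4 -0.5 -0. ] gf 0.0 t 22.075 q [-0.76  0.04  0.19  2.24 -0.01  0.87  0.49]
```

View pics/c5.png

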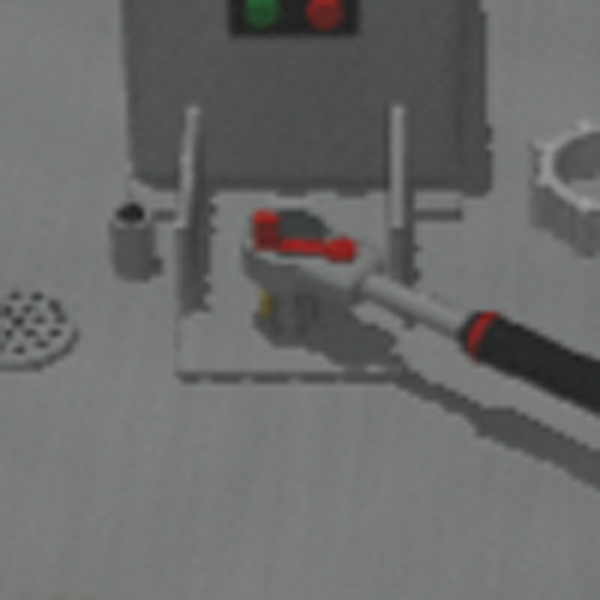

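```bash
python3 -c "
from h import *
s=bot.read_camera('side')
print(proj(s,[.5989,.0185,.035]))
for r in (.014,.017):
  for a in range(0,200,20): print(r,a,np.round(proj(s,[.5989+r*np.cos(np.radians(a)),.0185+r*np.sin(np.radians(a)),.035]),1))
c=s['pixels'][190:225,230:255].astype(int);m=(c[...,0]-c[...,2]>40)&(c[...,1]-c[...,2]>20);y,x=np.nonzero(m);print(len(x),x.mean()+230,y.mean()+190,x.min()+230,x.max()+230,y.min()+190,y.max()+190)
t=bot.read_camera('top')
c=t['pixels'][150:225,150:270].astype(int);m=((c[...,0]-np.maximum(c[...,1],c[...,2]))>60).astype(np.uint8)
n,_,S,ce=cv2.connectedComponentsWithStats(m);print([(S[i,4],np.round(atz(t,ce[i]+[150,150],.075),3)) for i in range(1,n)])
"
```

```text
[243.31333697 206.43122995]
0.014 0 [239.2 206.2]
0.014 20 [239.3 207.1]
0.014 40 [239.9 208. ]
0.014 60 [240.9 208.6]
0.014 80 [242.2 209. ]
0.014 100 [243.6 209.1]
0.014 120 [245.  208.8]
0.014 140 [246.2 208.3]
0.014 160 [247.  207.5]
0.014 180 [247.4 206.6]
0.017 0 [238.3 206.2]
0.017 20 [238.5 207.3]
0.017 40 [239.2 208.3]
0.017 60 [240.4 209.1]
0.017 80 [242.  209.5]
0.017 100 [243.7 209.6]
0.017 120 [245.4 209.3]
0.017 140 [246.8 208.7]
0.017 160 [247.8 207.8]
0.017 180 [248.3 206.7]<string>:7: RuntimeWarning: Mean of empty slice.
  ret = ret.dtype.type(ret / rcount)
Traceback (most recent call last):
ValueError: zero-size array to reduction operation minimum which has no identity
```

```bash
python3 -c "
from station import bot
print(bot.hand_in())"
```

```text
the job is handed in; nothing more can be done
None
```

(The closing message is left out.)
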